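# Put up the walnut shelf over the saucers and stand the mug on it

## Task

Lay the long dark walnut board across the two black steel brackets, over the stack of saucers, so that it lies flat down between the lips of both. Then stand the white mug upright on the middle of the board. Set both down rather than dropping them, and leave the saucers, the blue mug and the short pale board where they are.

Things in the scene. Friction and masses are not known exactly. Their poses are not given: they have to be found in the camera images.
- board: long dark walnut board, 200 (x) by 60 (y) by 18 (z) mm, about 0.16 kg, lying flat on the counter left or right of the robot; origin at the centre of its underside, x along its length, z up
- bracket_a: left of two black steel saddle brackets fixed on the counter; origin at the centre of its 110 (x) by 28 (y) mm foot. The board lies along its y; bracket_b is 130 to 150 mm away along -y. Flat seat 90 mm above the counter, 28 mm deep (y), between lips 68 mm apart (x = -34 and +34 mm) that rise 16 mm above the seat; their upper half flares out to 41 mm from the centre
- bracket_b: the right-hand bracket, same shape and same axes as bracket_a, standing 130 to 150 mm from it along bracket_a's -y axis
- bracket_a_seat (a point): centre of the seat of bracket_a, on its upper surface, 90 mm above the counter; axes as bracket_a
- bracket_b_seat (a point): centre of the seat of bracket_b, on its upper surface, 90 mm above the counter; axes as bracket_b
- mug: white ceramic mug, 62 mm outside diameter (foot 48 mm, 59 mm from 10 mm height up), 85 mm tall, wall 4 mm, upright; origin at the centre of its underside, z up, handle towards its +y reaching 59 mm from the axis between heights 17 and 73 mm, about 0.22 kg; stands on the counter in front of the robot
- blue_mug: blue ceramic mug, 62 mm outside diameter (foot 48 mm, 59 mm from 10 mm height up), 85 mm tall, wall 4 mm, upright; origin at the centre of its underside, z up, handle towards its +y reaching 59 mm from the axis between heights 17 and 73 mm; a bystander of the same shape
- saucers: stack of three white saucers, 80 mm diameter, 29 mm high, standing between the brackets; origin at the centre of its underside; a bystander
- short_board: short pale board, 105 by 60 by 18 mm, lying flat, too short to span the brackets; origin at the centre of its underside; a bystander

How it is judged (in metres and radians):
On the way, in this order (a step that is already met when the one before it is completed fails the run):
1. the long walnut board lies flat on the seats of both brackets, between their lips, covering each seat over its full depth, and is let go (z of board in the frame of bracket_a_seat between -0.003 and 0.003 m and x of board in the frame of bracket_a_seat between -0.007 and 0.007 m and y of board in the frame of bracket_a_seat between -0.086 and -0.044 m and y of board in the frame of bracket_b_seat between 0.044 and 0.086 m and angle between board's own z axis and vertical below 0.03 rad and angle between the x axis of board and the y axis of bracket_a, either way round below 0.1 rad and contact force between board and bracket_a above 0.1 N and contact force between board and bracket_b above 0.1 N and contact force between the fingers and board below 0.1 N), for 0.3 s.
2. the white mug stands upright on the middle of the board and is let go (z of mug in the frame of board between 0.015 and 0.022 m and x of mug in the frame of board between -0.035 and 0.035 m and y of mug in the frame of board between -0.014 and 0.014 m and angle between mug's own z axis and vertical below 0.08 rad and contact force between mug and board above 0.5 N and contact force between the fingers and mug below 0.1 N), for 0.2 s.
At the end, for the whole second after the job is handed in: Board on both seats (within 3 mm of seat height, level to 0.03 rad), within 7 mm of mid-lips, its centre 44 to 86 mm from each bracket's centre. White mug upright on it (0.08 rad), within 14 mm of the board's centreline and 35 mm of its mid-length. Both released, at rest (all of step 1 and all of step 2 and linear speed of each of board, mug below 0.02 m/s); the robot touches nothing.
It fails at once if the saucers are pushed more than 15 mm (distance of saucers from where it was at the start of the episode above 0.015 m).
It fails at once if the blue mug or the short board is moved more than 20 mm (distance of any of blue_mug, short_board from where it was at the start of the episode above 0.02 m).
It fails at once if the white mug is tipped more than 0.8 rad (angle between mug's own z axis and vertical above 0.8 rad).
It fails at once if the mug is dropped: falling faster than 0.6 m/s out of the fingers (a fall of about 2 cm) (contact force between the fingers and mug below 0.05 N and linear speed of mug above 0.6 m/s).
It fails at once if the board is dropped: falling faster than 0.6 m/s out of the fingers (a fall of about 2 cm) (contact force between the fingers and board below 0.05 N and linear speed of board above 0.6 m/s).
It also fails if it takes over 48 s, if anything falls off the work surface, if the arm or the gripper's body presses on something with over 40 N, if the wrist force passes 120 N, or if a joint passes its speed limit or range.

## Robot

A 6-joint arm with a two-finger parallel gripper is mounted at the origin on the work surface. World frame = base frame: x ahead of the robot, y to its left, z up, the work surface at z = 0. Lengths are in m, angles in degrees, forces in N, time in s.
With the tool pointing down it reaches from about 0.4 to 0.925 m from the base axis. Payload 3.4 kg.
Tool frame: the origin (TCP) lies between the finger pads; the fingertips stand 22 mm ahead of it and the grasp point (between the pads) lies 3 mm ahead of it; z points along the fingers, y is the line along which they close (so a half turn about z gives the same grasp; the last joint's range is limited). The gripper opens to 85 mm and grips with 20 to 120 N. Pads are 22 mm wide; open, the fingers measure 114 mm over their backs; the gripper's body (76 mm by 85 mm) begins 54 mm behind the grasp point. The pads swing forward as they close: fully open they stand 13 mm farther back than shut.
Start: joints at [-73.425, 17.578, 86.31, -0, 76.112, -4.211], TCP at [0.204, -0.538, 0.253] pointing down, gripper open.
Joint ranges: [-179.03, 179.03], [-60, 130.46], [8.19, 133.38], [-81.62, 261.62], [5.75, 156.47], [-153.77, 153.77]. Speed limits (degrees/s): [147.25, 147.25, 180, 180, 180, 180].

## Interface

Orientations are given as a 3x3 rotation matrix whose columns are the frame's x, y, z axes.
In Python, from rig import get_obs, camera, close_job, find_in gives the robot as it stands.
- The arm moves only by the tool apply_moves, never from a script. Its argument "targets" is a list of rows, each a list of 4 numbers: the shift along the tool's x, y, z in m, then the turn about the tool's z in degrees. A call has 1 to 8 rows; each row is the pose to reach, as a shift and turn from the pose commanded when the call began, along the tool's axes at that moment; what a row does not reach only later rows make up. A row lasts 1/12 s, in which the tool goes at most 41.7 mm and 7.16 degrees, less where a joint would pass 70% of its speed; a pose out of reach is approached as far as the arm can. A call with a gripper value outside its range is refused whole. "claw" is the finger opening in m, from 0 to 0.0854, set as the call begins (left out, the last holds). The fingers move at their own pace and stop on an object; "grip_force" is the grip in N (left out, the last holds). Time passes only in rows, so rows that repeat a pose let the fingers close. It gives the time, the measured TCP pose, the force, the opening and the grip force at its end, in the units of the state.
- get_obs(): the state, without advancing time (a new reading comes with each control period).
- camera(name): name is "scene" or "side" or "wrist"; returns a dict with "image" (420x560x3 uint8, blue, green, red), "range_z" (420x560 float32, m along the optical axis (not along the pixel's ray), 0 where there is no reading), "vertical_fov" (degrees; the focal length in pixels is half the picture's height over the tangent of half this angle, whatever the lens; pixels are square), "cx", "cy" (the principal point, pixels), "extrinsics" (4x4, takes a point from camera to world coordinates). Camera axes: x right, y down, z forward; pixel columns grow to the right and rows downward; lengths in m; the calibration is good to about 2 mm. The wrist camera is an equidistant fisheye: a pixel r from the principal point sees the ray r / f radians off the axis. A picture is of the moment at which its call begins.
- close_job(): hands the job in; it is judged then, once.
Trained networks look in the newest picture that a camera, given by its name, has taken for a name from the list of things; names that differ only in an ending like _2 or _b are one class to them, and where a whole thing is asked for, a point or a joint stands for the part that bears it (a point fixed in the world has none). Each returns a list of dicts, best first, with "confidence" (0 to 1); they miss things now and then, are a little off and sometimes report something else, mostly with a low value. They report only what shows in the picture. A call takes as long as a camera call.
- find_in(target, camera): "xyz" ([x, y, z] in m, in world coordinates, good to about 4 mm: the middle of the surface that is visible of it).
The state is a dict: "time_s": time; "q": joint angles; "joint_vel": joint speeds; "tau": joint torques, N m; "eef_pos": TCP position; "ee_rot": TCP orientation; "wrist_force": force on the tool from outside, world axes, zero at the start; "torque": the same for the moment, N m; "grip_width": opening from 0.0 (shut) to 1.0 (fully open); "grip_force": force on a finger pad.
Only numpy, scipy, OpenCV 4.12 (cv2) and the standard library are available. Lean on these libraries where they do the work, as an engineer would, in place of code of your own. Each camera call takes 0.05 s, during which the arm holds its last target. There are 200 camera calls.

## Working session

There is one attempt and no reset: what is moved stays moved. The work goes in short steps, Python scripts to look and compute and a tool call to move; the robot and the scene stay as the last step left them, time stands still between calls to the robot, and variables do not carry over. Pictures are saved under pics/ and viewed, at most 10 in all, crops included, and the job is handed in when it is done.

Besides the shell and the picture viewer there is one more tool, called after "Call:" as name(argument=value, ...), one argument or row to a line, values as JSON. apply_moves: Moves the arm, as the interface text tells. Its arguments: {"type":"object","properties":{"targets":{"type":"array"},"claw":{"type":"number"},"grip_force":{"type":"number"}},"required":["targets"]}

```bash
mkdir -p pics
cat > h.py <<'E'
import numpy as np, cv2
from rig import get_obs, camera, close_job, find_in
def cloud(c):
    h,w=c["range_z"].shape; f=h/2/np.tan(np.radians(c["vertical_fov"])/2)
    u,v=np.meshgrid(np.arange(w),np.arange(h)); z=c["range_z"]
    p=np.stack([(u-c["cx"])/f*z,(v-c["cy"])/f*z,z,np.ones_like(z)],-1)
    P=(p@np.array(c["extrinsics"]).T)[...,:3]; P[z<=0]=np.nan
    return P
E
python3 - <<'E'
from h import *
ims=[]
for n in("scene","side"):
    c=camera(n); ims.append(c["image"]); np.savez(f"{n}.npz",**{k:np.array(v) for k,v in c.items()})
    cv2.imwrite(f"pics/{n}0.png",c["image"])
    print(n,np.round(c["extrinsics"],3).tolist())
    for t in("board","bracket_a","mug","blue_mug","saucers","short_board"):
        print(t,[(np.round(d["xyz"],3).tolist(),round(d["confidence"],2)) for d in find_in(t,n)[:3]])
o=get_obs();print(o)
E
```

```text
scene [[0.688, 0.491, -0.534, 1.087], [0.725, -0.469, 0.504, -0.509], [-0.003, -0.734, -0.679, 0.736], [0.0, 0.0, 0.0, 1.0]]
board [([0.482, -0.284, 0.021], 0.78)]
bracket_a [([0.681, -0.075, 0.056], 0.76), ([0.647, 0.061, 0.058], 0.61)]
mug [([0.455, -0.073, 0.059], 0.78)]
blue_mug [([0.452, 0.079, 0.058], 0.57)]
saucers [([0.67, 0.013, 0.024], 0.86)]
short_board [([0.518, 0.304, 0.016], 0.86)]
side [[0.995, -0.038, 0.089, 0.451], [-0.096, -0.462, 0.882, -1.141], [0.008, -0.886, -0.463, 0.706], [0.0, 0.0, 0.0, 1.0]]
board [([0.468, -0.301, 0.017], 0.9)]
bracket_a [([0.676, -0.073, 0.051], 0.83), ([0.634, 0.059, 0.062], 0.76)]
mug [([0.441, -0.088, 0.06], 0.7), ([0.468, -0.298, 0.018], 0.35)]
blue_mug [([0.438, 0.068, 0.069], 0.75), ([0.675, -0.074, 0.049], 0.7)]
saucers [([0.638, -0.001, 0.025], 0.68)]
short_board [([0.513, 0.297, 0.018], 0.59)]
{'time_s': 0.7, 'q': array([-7.34237817e+01,  1.75754614e+01,  8.63080480e+01,  1.70353457e-03,
        7.61103842e+01, -4.21139560e+00]), 'joint_vel': array([ 0.00377251, -0.02548906, -0.07926532,  0.00578635,  0.00124835,
       -0.02128544]), 'tau': array([-1.34521320e-04, -4.57304478e+01, -2.52283144e+01, -1.60732829e-04,
        5.17733079e-04, -3.82679616e-06]), 'eef_pos': array([ 0.20406496, -0.53760685,  0.25334904]), 'ee_rot': array([[ 9.34904953e-01,  3.54898191e-01,  5.80684757e-05],
       [ 3.54898195e-01, -9.34904948e-01, -9.39123106e-05],
       [ 2.09591962e-05,  1.08407481e-04, -9.99999994e-01]]), 'wrist_force': array([ 0.16144702,  0.54315873, -1.22225435]), 'torque': array([ 0.01140968, -0.04797666,  0.00723113]), 'grip_force': 0.0, 'grip_width': 1.0015873637969628}
```

View pics/scene0.png

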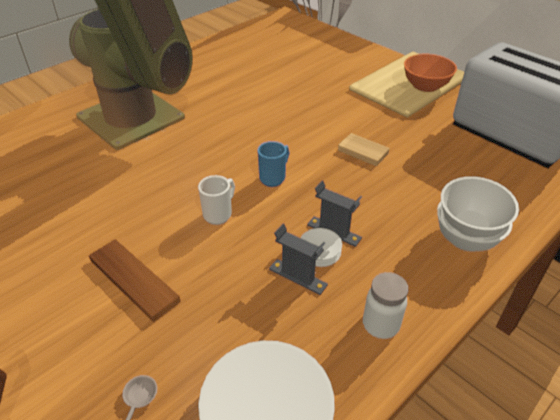

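View pics/side0.png

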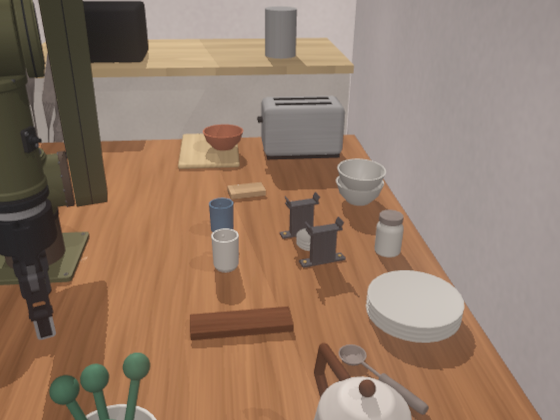

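```bash
cat > m.py <<'E'
from h import *
def load(n):
    return dict(np.load(f"{n}.npz"))
def sel(P,lo,hi):
    return P[np.all((P>lo)&(P<hi),-1)]
def rect(p,s=1000):
    r=cv2.minAreaRect((p[:,:2]*s).astype(np.float32)); b=cv2.boxPoints(r)
    e=b[1]-b[0];g=b[2]-b[1]; L=e if np.hypot(*e)>np.hypot(*g) else g
    return np.round(r[0],1),np.round(r[1],1),round(np.degrees(np.arctan2(L[1],L[0])),1),len(p),round(float(np.median(p[:,2]))*1000,1)
E
python3 - <<'E'
from m import *
for n in("scene","side"):
    c=load(n);P=cloud(c)
    print(n,"counter z",np.round(np.nanmedian(sel(P,[.35,-.2,-.02],[.8,.2,.008])[:,2]),4))
    print("board",rect(sel(P,[.3,-.45,.012],[.65,-.16,.026])))
    for nm,y0,y1 in(("A",.03,.11),("B",-.12,-.045)):
        print("seat",nm,rect(sel(P,[.58,y0,.085],[.76,y1,.093])))
        print("lips",nm,rect(sel(P,[.55,y0,.096],[.76,y1,.115])))
    print("mug rim",rect(sel(P,[.38,-.15,.080],[.53,.0,.09])), "mug all",rect(sel(P,[.36,-.17,.03],[.54,.01,.06])))
    print("saucers",rect(sel(P,[.57,-.05,.022],[.75,.05,.035])))
E
```

```text
scene counter z -0.0001
board (array([ 523. , -303.2]), array([123.9, 305.2]), np.float32(-18.0), 2983, 17.3)
seat A (array([642.4,  68.8]), array([82.8, 31.1]), np.float32(12.4), 455, 89.8)
lips A (array([642.5,  68.3]), array([86.6, 31.5]), np.float32(13.0), 120, 103.2)
seat B (array([674.8, -66. ]), array([82. , 31.1]), np.float32(12.9), 571, 89.7)
lips B (array([674.6, -67.5]), array([86.3, 29.4]), np.float32(12.3), 146, 103.6)
mug rim (array([447.4, -71.3]), array([61. , 62.1]), np.float32(-22.6), 217, 83.7) mug all (array([442.5, -64.1]), array([58.7, 81.4]), np.float32(-49.9), 518, 47.1)
saucers (array([663.4,  14.7]), array([64. , 79.9]), np.float32(-14.8), 651, 25.4)
side counter z -0.0005
board (array([ 521.1, -304.8]), array([125.4, 311.1]), np.float32(-17.9), 2175, 17.2)
seat A (array([641.5,  69. ]), array([83.2, 36. ]), np.float32(10.5), 195, 89.2)
lips A (array([641.5,  66.7]), array([86.9, 32.4]), np.float32(15.6), 56, 102.2)
seat B (array([672.3, -68. ]), array([82.5, 32. ]), np.float32(14.2), 245, 89.1)
lips B (array([672.8, -68.5]), array([85.1, 29.5]), np.float32(13.0), 64, 102.2)
mug rim (array([445.1, -72.7]), array([60.6, 60.5]), np.float32(30.3), 142, 83.4) mug all (array([447.6, -74.6]), array([63.3, 55.4]), np.float32(64.6), 315, 47.3)
saucers (array([637.9,   9.3]), array([36. , 82.9]), np.float32(-82.3), 122, 25.5)
```

The scene view shows the walnut board at (134,278), the white mug at (216,199) with its handle to the upper right, the brackets at (336,214) and (298,258), and the saucers between them at (322,247). The side view agrees: board at (241,322), mug at (225,250).

Run:
```python
from m import *
for n in("scene","side"):
    c=load(n);P=cloud(c)
    m=np.all((P>[.3,-.45,.014])&(P<[.65,-.16,.024]),-1).astype(np.uint8)
    k,l,s,_=cv2.connectedComponentsWithStats(m); i=1+np.argmax(s[1:,4])
    print("board",rect(P[l==i]))
    p=sel(P,[.37,-.17,.02],[.54,.02,.075])[:,:2]-[.446,-.072]; r=np.hypot(*p.T); q=p[(r>.037)&(r<.065)]
    print("handle",len(q),np.round(q.mean(0),4) if len(q) else "")
    p=sel(P,[.37,-.0,.0801],[.54,.15,.09]); print("blue rim",rect(p))
o=get_obs()
# board at approach
```

```text
board (array([ 473.2, -287.4]), array([203.1,  60.9]), np.float32(2.6), 2900, 17.4)
handle 74 [-0.0055  0.0483]
blue rim (array([438.7,  90.4]), array([59.4, 66.6]), np.float32(-31.0), 181, 83.5)
board (array([ 472., -288.]), array([199.9,  66.4]), np.float32(2.9), 2070, 17.3)
handle 0 
blue rim (array([438.4,  90.6]), array([66.4, 61.1]), np.float32(85.1), 123, 83.3)
```

Call:
apply_moves(
  targets=[
    [0.34,-0.1385,0.0,18.1],
    [0.34,-0.1385,0.0,18.1],
    [0.34,-0.1385,0.0,18.1],
    [0.34,-0.1385,0.0,18.1],
    [0.34,-0.1385,0.03,18.1],
    [0.34,-0.1385,0.06,18.1],
    [0.34,-0.1385,0.09,18.1],
    [0.34,-0.1385,0.12,18.1],
  ],
  claw=0.0854,
  grip_force=50,
)

```text
time_s: 1.37
eef_pos: [0.434, -0.3257, 0.1871]
ee_rot: [[0.999, 0.048, 0.005], [0.048, -0.999, -0.004], [0.005, 0.004, -1.0]]
wrist_force: [0.0, -0.9, -0.6]
grip_width: 1.0
grip_force: 0.0
```

Call:
apply_moves(
  targets=[
    [0,0,0,0],
    [0,0,0,0],
    [0,0,0,0],
  ],
)

```text
time_s: 1.62
eef_pos: [0.431, -0.3267, 0.1857]
ee_rot: [[0.999, 0.048, -0.0], [0.048, -0.999, -0.001], [-0.0, 0.001, -1.0]]
wrist_force: [0.2, -0.7, 0.9]
grip_width: 1.001
grip_force: 0.0
```

Call:
apply_moves(
  targets=[
    [0.022,-0.018,0.03,0],
    [0.0433,-0.037,0.065,0],
    [0.0433,-0.037,0.1,0],
    [0.0433,-0.037,0.125,0],
    [0.0433,-0.037,0.145,0],
    [0.0433,-0.037,0.155,0],
    [0.0433,-0.037,0.163,0],
    [0.0433,-0.037,0.163,0],
  ],
)

```text
time_s: 2.28
eef_pos: [0.4721, -0.2886, 0.0221]
ee_rot: [[0.999, 0.045, -0.0], [0.045, -0.999, 0.0], [-0.0, -0.0, -1.0]]
wrist_force: [-0.5, 0.8, 0.1]
grip_width: 0.999
grip_force: 0.0
```

Call:
apply_moves(
  targets=[
    [0,0,0,0],
    [0,0,0,0],
    [0,0,0,0],
    [0,0,0,0],
    [0,0,0,0],
    [0,0,0,0],
  ],
  claw=0.04,
)

```text
time_s: 2.78
eef_pos: [0.4734, -0.2885, 0.0243]
ee_rot: [[0.999, 0.047, 0.003], [0.047, -0.999, -0.002], [0.003, 0.003, -1.0]]
wrist_force: [-1.4, 0.1, 6.6]
grip_width: 0.685
grip_force: 54.7
```

Call:
apply_moves(
  targets=[
    [0,0,-0.02,0],
    [0,0,-0.05,0],
    [0,0,-0.085,0],
    [0,0,-0.12,0],
    [0,0,-0.15,0],
    [0,0,-0.165,0],
    [0,0,-0.165,0],
  ],
)

```text
time_s: 3.37
eef_pos: [0.4748, -0.2889, 0.1924]
ee_rot: [[0.999, 0.047, 0.008], [0.047, -0.999, -0.006], [0.008, 0.006, -1.0]]
wrist_force: [1.6, -0.0, -1.9]
grip_width: 0.687
grip_force: 54.8
```

Call:
apply_moves(
  targets=[
    [0.02,-0.03,0,-7],
    [0.04,-0.06,0,-14],
    [0.06,-0.09,0,-21],
    [0.08,-0.12,0,-28],
    [0.1,-0.15,0,-35],
    [0.12,-0.18,0,-42],
    [0.135,-0.21,0,-49],
    [0.15,-0.235,0,-56],
  ],
)

```text
time_s: 4.03
eef_pos: [0.6108, -0.043, 0.1857]
ee_rot: [[0.514, 0.858, -0.003], [0.858, -0.514, 0.001], [-0.001, -0.003, -1.0]]
wrist_force: [0.6, -0.3, -2.5]
grip_width: 0.688
grip_force: 54.8
```

Call:
apply_moves(
  targets=[
    [0.01,0.003,0,-7],
    [0.02,0.006,0,-14],
    [0.03,0.009,0,-21],
    [0.04,0.012,0,-28],
    [0.05,0.015,0,-35],
    [0.0575,0.018,0,-42],
    [0.0575,0.018,0,-44.2],
    [0.0575,0.018,0,-44.2],
  ],
)

```text
time_s: 4.7
eef_pos: [0.6558, -0.0053, 0.1854]
ee_rot: [[-0.225, 0.974, -0.003], [0.974, 0.225, 0.0], [0.001, -0.003, -1.0]]
wrist_force: [0.3, 0.0, -1.5]
grip_width: 0.684
grip_force: 54.8
```

Call:
apply_moves(
  targets=[
    [0,0,0,0],
    [0,0,0,0],
    [0,0,0,0],
  ],
)

```text
time_s: 4.95
eef_pos: [0.656, -0.0061, 0.1869]
ee_rot: [[-0.222, 0.975, -0.001], [0.975, 0.222, 0.0], [0.0, -0.001, -1.0]]
wrist_force: [0.3, 0.5, -0.8]
grip_width: 0.689
grip_force: 54.8
```

```bash
cat > look.py <<'E'
from m import *
import sys
k=sys.argv[1]; zt=float(sys.argv[2])
T=[]
for n in("scene","side"):
    c=camera(n);cv2.imwrite(f"pics/{n}{k}.png",c["image"]);P=cloud(c)
    m=np.all((P>[.52,-.14,zt-.012])&(P<[.8,.14,zt+.012]),-1)
    hsv=cv2.cvtColor(c["image"],cv2.COLOR_BGR2HSV); m&=(hsv[...,1]>70)&(hsv[...,2]>25)
    q=P[m]; a=np.linalg.lstsq(np.c_[q[:,:2]-q[:,:2].mean(0),np.ones(len(q))],q[:,2],rcond=None)[0]
    print(n,rect(q),"tilt",np.round(a,3))
o=get_obs();R=o["ee_rot"]; print(o["time_s"],np.round(o["eef_pos"],4),np.degrees(np.arctan2(R[1,0],R[0,0])),np.round(R[:,2],4),o["q"].round(1))
E
python3 look.py 1 0.187
```

```text
scene (array([657.3,  -9.5]), array([ 85.8, 201.2]), np.float32(-84.9), 2192, 180.4) tilt [-0.011  0.003  0.18 ]
side (array([656.2,  -8.7]), array([ 87.6, 203.1]), np.float32(-77.5), 866, 180.1) tilt [0.01  0.006 0.18 ]
5.05 [ 0.6562 -0.0061  0.1873] 102.84019176324992 [-3.e-04  0.e+00 -1.e+00] [ -4.2  26.9  81.1   0.   72.1 -17.1]
```

Run:
```python
from m import *
for n in("scene","side"):
    c=camera(n);P=cloud(c)
    m=np.all((P>[.52,-.14,.174])&(P<[.8,.14,.186]),-1)
    hsv=cv2.cvtColor(c["image"],cv2.COLOR_BGR2HSV); m&=(hsv[...,1]>70)&(hsv[...,2]>25)
    R=get_obs(); t=R["eef_pos"]; q=P[m]-t; R=R["ee_rot"]; q=q@R
    for s in(-1,1):
        w=q[(s*q[:,0]>.03)&(s*q[:,0]<.095)]; print(n,s,len(w),np.round(np.percentile(w[:,1],[1,3,10,90,97,99])*1000,1),"x",np.round(s*np.percentile(s*q[:,0],99),3))
i=cv2.imread("pics/scene1.png")[150:330,200:440];j=cv2.imread("pics/side1.png")[150:330,200:440]
cv2.imwrite("pics/c1.png",cv2.resize(np.vstack([i,j]),None,fx=1.6,fy=1.6))
```

```text
scene -1 1079 [-28.3 -27.  -22.4  27.4  30.1  30.6] x -0.101
scene 1 165 [-29.3 -28.4 -26.1  11.5  16.3  17.6] x 0.078
side -1 368 [-31.5 -31.1 -28.5  21.5  26.4  27.9] x -0.102
side 1 145 [-31.5 -31.  -30.2  24.4  26.9  27.5] x 0.088
```

View pics/c1.png

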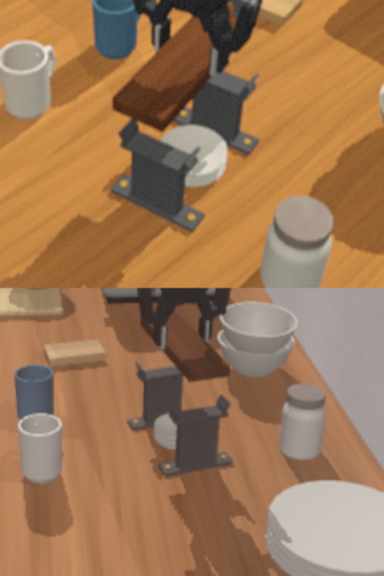

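Call:
apply_moves(
  targets=[
    [0.007,0.003,0,-0.4],
    [0.007,0.003,0.015,-0.4],
    [0.007,0.003,0.03,-0.4],
    [0.007,0.003,0.045,-0.4],
    [0.007,0.003,0.055,-0.4],
    [0.007,0.003,0.06,-0.4],
    [0.007,0.003,0.064,-0.4],
    [0.007,0.003,0.066,-0.4],
  ],
)

```text
time_s: 5.82
eef_pos: [0.6581, 0.0018, 0.1212]
ee_rot: [[-0.23, 0.973, -0.0], [0.973, 0.23, 0.0], [0.0, -0.0, -1.0]]
wrist_force: [-0.7, 0.7, -1.1]
grip_width: 0.689
grip_force: 54.8
```

Call:
apply_moves(
  targets=[
    [0,0,0.002,0],
    [0,0,0.003,0],
    [0,0,0.004,0],
    [0,0,0.005,0],
    [0,0,0.005,0],
  ],
)

```text
time_s: 6.23
eef_pos: [0.658, 0.0016, 0.1167]
ee_rot: [[-0.23, 0.973, 0.0], [0.973, 0.23, -0.0], [-0.0, 0.0, -1.0]]
wrist_force: [0.0, 0.2, -0.6]
grip_width: 0.685
grip_force: 54.8
```

Call:
apply_moves(
  targets=[
    [0,0,0.001,0],
    [0,0,0.002,0],
    [0,0,0.003,0],
    [0,0,0.003,0],
  ],
)

```text
time_s: 6.57
eef_pos: [0.6581, 0.0016, 0.1144]
ee_rot: [[-0.23, 0.973, 0.001], [0.973, 0.23, -0.0], [-0.0, 0.001, -1.0]]
wrist_force: [-2.2, 0.0, 3.5]
grip_width: 0.682
grip_force: 55.4
```

```bash
python3 look.py 2 0.108
python3 - <<'E'
import cv2,numpy as np
i=cv2.imread("pics/scene2.png")[150:330,200:440];j=cv2.imread("pics/side2.png")[150:330,200:440]
cv2.imwrite("pics/c2.png",cv2.resize(np.vstack([i,j]),None,fx=1.6,fy=1.6))
E
```

```text
scene (array([656.1,  -7. ]), array([ 83.8, 190.6]), np.float32(-81.0), 2177, 107.7) tilt [-0.021  0.01   0.107]
side (array([ 6.584e+02, -3.000e-01]), array([ 84.9, 203.9]), np.float32(-76.7), 991, 107.1) tilt [0.027 0.018 0.106]
6.6667 [0.6581 0.0016 0.1144] 103.28283578098286 [ 8.e-04 -0.e+00 -1.e+00] [ -3.5  30.9  85.5   0.   63.5 -16.8]
```

View pics/c2.png

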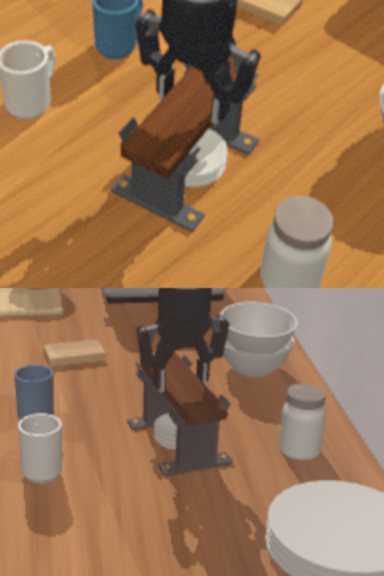

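The board lies between both lips with its top at 107.5 mm and in contact, so I release it.

Call:
apply_moves(
  targets=[
    [0,0,0,0],
    [0,0,0,0],
    [0,0,0,0],
    [0,0,0,0],
    [0,0,0,0],
  ],
  claw=0.0854,
)

```text
time_s: 7.08
eef_pos: [0.6579, 0.0016, 0.1132]
ee_rot: [[-0.23, 0.973, -0.0], [0.973, 0.23, 0.0], [0.0, -0.0, -1.0]]
wrist_force: [0.1, -0.7, 0.3]
grip_width: 0.998
grip_force: 0.0
```

Call:
apply_moves(
  targets=[
    [0,0,-0.01,0],
    [0,0,-0.03,0],
    [0,0,-0.06,0],
    [0,0,-0.09,0],
    [0,0,-0.12,0],
    [0,0,-0.15,0],
    [0,0,-0.15,0],
  ],
)

```text
time_s: 7.67
eef_pos: [0.6616, 0.0014, 0.272]
ee_rot: [[-0.23, 0.973, 0.014], [0.973, 0.23, -0.001], [-0.004, 0.013, -1.0]]
wrist_force: [0.6, -0.3, 1.2]
grip_width: 1.004
grip_force: 0.0
```

```bash
cat > brd.py <<'E'
from m import *
import sys
def board():
    for n in("scene","side"):
        c=camera(n);P=cloud(c)
        m=np.all((P>[.52,-.14,.1035])&(P<[.8,.14,.115]),-1)
        hsv=cv2.cvtColor(c["image"],cv2.COLOR_BGR2HSV); m&=(hsv[...,1]>110)&(hsv[...,2]>25)
        k,l,s,_=cv2.connectedComponentsWithStats(m.astype(np.uint8)); q=P[l==1+np.argmax(s[1:,4])]
        a=np.linalg.lstsq(np.c_[q[:,:2]-q[:,:2].mean(0),np.ones(len(q))],q[:,2],rcond=None)[0]
        print(n,rect(q),"tilt",np.round(a,3))
        for nm,y0,y1 in(("A",.03,.11),("B",-.12,-.045)):
            b=np.all((P>[.58,y0,.096])&(P<[.76,y1,.112]),-1)&(hsv[...,1]<90); print(" lips",nm,rect(P[b]))
    return q
if __name__=="__main__": board()
E
python3 brd.py
```

```text
scene (array([659.4,   1.4]), array([ 60.4, 202.6]), np.float32(-76.6), 2731, 107.8) tilt [-0.005  0.001  0.108]
 lips A (array([644.2,  66.5]), array([84.1, 31.2]), np.float32(12.4), 93, 103.7)
 lips B (array([676.3, -70.9]), array([85.3, 37.9]), np.float32(12.0), 124, 103.5)
side (array([656.7,   1. ]), array([ 62.4, 203.3]), np.float32(-77.2), 1010, 107.3) tilt [0.005 0.002 0.107]
 lips A (array([639.4,  68.7]), array([82.8, 30.9]), np.float32(15.5), 35, 102.8)
 lips B (array([673. , -73.5]), array([85.2, 40.3]), np.float32(13.0), 48, 102.9)
```

Call:
apply_moves(
  targets=[
    [-0.004,-0.035,0.0,1],
    [-0.008,-0.075,0.01,2],
    [-0.012,-0.115,0.025,3],
    [-0.016,-0.155,0.045,4],
    [-0.02,-0.195,0.07,5],
    [-0.0228,-0.2232,0.09,5],
    [-0.0228,-0.2232,0.09,5],
    [-0.0228,-0.2232,0.09,5],
  ],
)

```text
time_s: 8.43
eef_pos: [0.4395, -0.0711, 0.1703]
ee_rot: [[-0.142, 0.99, -0.01], [0.99, 0.142, 0.003], [0.004, -0.01, -1.0]]
wrist_force: [1.3, 0.1, 0.5]
grip_width: 0.999
grip_force: 0.0
```

Run:
```python
from m import *
o=get_obs();R=o["ee_rot"];t=o["eef_pos"];print(o["time_s"],t.round(4),np.degrees(np.arctan2(R[1,0],R[0,0])))
for n in("scene","side"):
    c=camera(n);P=cloud(c);hsv=cv2.cvtColor(c["image"],cv2.COLOR_BGR2HSV)
    p=sel(P,[.38,-.15,.080],[.53,.0,.09]);print(n,"rim",rect(p),cv2.minEnclosingCircle((p[:,:2]*1000).astype(np.float32)))
c=camera("wrist");cv2.imwrite("pics/w1.png",c["image"])
# wrist: mask range to rim
f=210/np.tan(np.radians(c["vertical_fov"])/2);u,v=np.meshgrid(np.arange(560)-c["cx"],np.arange(420)-c["cy"]);r=np.hypot(u,v)+1e-9;th=r/f;z=c["range_z"]
p=np.stack([u/r*np.tan(th)*z,v/r*np.tan(th)*z,z,np.ones_like(z)],-1);P=(p@np.array(c["extrinsics"]).T)[...,:3];P[(z<=0)|(th>1.4)]=np.nan
p=sel(P,[.38,-.15,.079],[.53,.0,.089]);print("wrist rim",len(p),cv2.minEnclosingCircle((p[:,:2]*1000).astype(np.float32)))
q=sel(P,[.37,-.17,.02],[.54,.02,.075])[:,:2]-[.446,-.072];rr=np.hypot(*q.T);q=q[(rr>.037)&(rr<.065)];print("handle",len(q),q.mean(0) if len(q) else 0)
```

```text
8.4333 [ 0.4395 -0.0711  0.1703] 98.18476189983278
scene rim (array([447.1, -72. ]), array([62.1, 61.2]), np.float32(5.3), 204, 83.6) ((446.4150695800781, -71.65444946289062), 33.31260299682617)
side rim (array([445.7, -72.8]), array([63. , 60.6]), np.float32(70.4), 148, 83.3) ((446.4423828125, -71.16090393066406), 34.687862396240234)
wrist rim 1768 ((446.5495910644531, -69.68419647216797), 31.147119522094727)
handle 450 [-0.0077477   0.04814601]
```

View pics/w1.png

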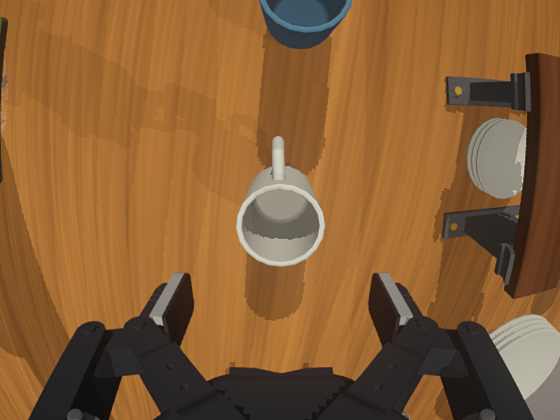

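The wrist picture shows the mug rim centred at (280,222) between the fingers, with the handle pointing straight up at (277,145), so the grasp line is clear of it.

Call:
apply_moves(
  targets=[
    [0,0,0.02,0],
    [0,0,0.04,0],
    [0,0,0.05,0],
    [0,0,0.05,0],
    [0,0,0.05,0],
  ],
)

```text
time_s: 9.0
eef_pos: [0.4478, -0.0718, 0.1237]
ee_rot: [[-0.145, 0.989, 0.001], [0.989, 0.145, -0.0], [-0.0, 0.001, -1.0]]
wrist_force: [-0.1, 0.3, -0.6]
grip_width: 1.001
grip_force: 0.0
```

Call:
apply_moves(
  targets=[
    [0.001,-0.0015,0.015,0],
    [0.001,-0.0015,0.035,0],
    [0.001,-0.0015,0.05,0],
    [0.001,-0.0015,0.058,0],
    [0.001,-0.0015,0.062,0],
    [0.001,-0.0015,0.062,0],
    [0.001,-0.0015,0.062,0],
  ],
)

```text
time_s: 9.58
eef_pos: [0.4453, -0.0713, 0.0621]
ee_rot: [[-0.144, 0.99, 0.001], [0.99, 0.144, -0.0], [-0.001, 0.001, -1.0]]
wrist_force: [0.3, 0.5, -0.4]
grip_width: 0.999
grip_force: 0.0
```

Call:
apply_moves(
  targets=[
    [0,0,0,0],
    [0,0,0,0],
    [0,0,0,0],
    [0,0,0,0],
    [0,0,0,0],
    [0,0,0,0],
  ],
  claw=0.04,
  grip_force=40,
)

```text
time_s: 10.08
eef_pos: [0.4452, -0.0713, 0.0625]
ee_rot: [[-0.144, 0.99, 0.002], [0.99, 0.144, -0.001], [-0.001, 0.002, -1.0]]
wrist_force: [0.2, -0.6, 5.2]
grip_width: 0.699
grip_force: 41.9
```

Call:
apply_moves(
  targets=[
    [0,0,-0.015,0],
    [0,0,-0.04,0],
    [0,0,-0.075,0],
    [0,0,-0.105,0],
    [0,0,-0.135,0],
    [0,0,-0.15,0],
    [0,0,-0.15,0],
    [0,0,-0.15,0],
  ],
)

```text
time_s: 10.75
eef_pos: [0.4443, -0.0711, 0.2119]
ee_rot: [[-0.144, 0.99, 0.002], [0.99, 0.144, -0.0], [-0.001, 0.002, -1.0]]
wrist_force: [0.1, -0.4, -3.4]
grip_width: 0.701
grip_force: 44.7
```

Call:
apply_moves(
  targets=[
    [0.003,0.015,0,0],
    [0.008,0.045,0,0],
    [0.014,0.08,0,0],
    [0.021,0.115,0,0],
    [0.028,0.15,0,0],
    [0.034,0.185,0,0],
    [0.039,0.21,0,0],
    [0.041,0.222,0,0],
  ],
)

```text
time_s: 11.42
eef_pos: [0.6603, 0.003, 0.2076]
ee_rot: [[-0.145, 0.989, -0.003], [0.989, 0.145, 0.001], [0.001, -0.002, -1.0]]
wrist_force: [-0.2, 0.5, -1.7]
grip_width: 0.692
grip_force: 44.8
```

Call:
apply_moves(
  targets=[
    [0,0,0,0],
    [0,0,0,0],
    [0,0,0,0],
    [0,0,0,0],
  ],
)

```text
time_s: 11.75
eef_pos: [0.6561, 0.0011, 0.2102]
ee_rot: [[-0.144, 0.99, -0.003], [0.99, 0.144, 0.0], [0.001, -0.003, -1.0]]
wrist_force: [-0.1, 0.3, -2.5]
grip_width: 0.7
grip_force: 44.7
```

```bash
python3 - <<'E'
from m import *
o=get_obs();print(o["time_s"],o["eef_pos"].round(4))
for n in("scene","side"):
    c=camera(n);cv2.imwrite(f"pics/{n}3.png",c["image"]);P=cloud(c);hsv=cv2.cvtColor(c["image"],cv2.COLOR_BGR2HSV)
    m=np.all((P>[.55,-.1,.13])&(P<[.75,.1,.25]),-1)&(hsv[...,1]<60)&(hsv[...,2]>120)
    q=P[m];print(n,len(q),np.percentile(q,[1,50,99],axis=0).round(4).tolist())
E
python3 brd.py | grep -v lips
python3 - <<'E'
import cv2,numpy as np
i=cv2.imread("pics/scene3.png")[120:300,200:440];j=cv2.imread("pics/side3.png")[120:300,200:440]
cv2.imwrite("pics/c3.png",cv2.resize(np.vstack([i,j]),None,fx=1.6,fy=1.6))
E
```

```text
11.75 [0.6561 0.0011 0.2102]
scene 1676 [[0.6259, -0.0299, 0.1537], [0.6642, -0.0158, 0.2048], [0.6904, 0.0277, 0.2334]]
side 961 [[0.6237, -0.0313, 0.151], [0.653, -0.0224, 0.2032], [0.6829, 0.0307, 0.2333]]
scene (array([659.2,   1.3]), array([ 61.1, 203.6]), np.float32(-76.6), 2258, 107.8) tilt [-0.003  0.001  0.108]
side (array([6.569e+02, 6.000e-01]), array([ 63.2, 204.5]), np.float32(-76.5), 952, 107.3) tilt [0.001 0.002 0.107]
```

View pics/c3.png

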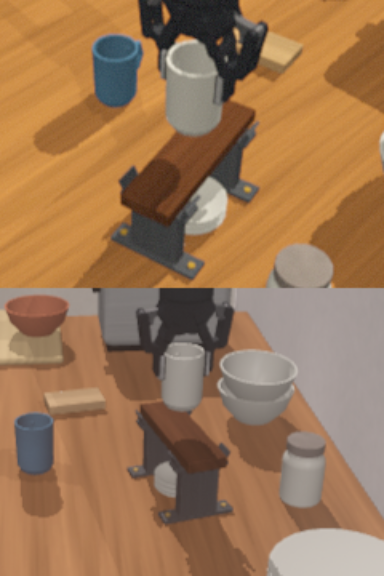

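The mug hangs upright over the board's middle, about 41 mm above it. I lower it now.

Call:
apply_moves(
  targets=[
    [0,0.001,0.006,0],
    [0,0.001,0.014,0],
    [0,0.001,0.022,0],
    [0,0.001,0.029,0],
    [0,0.001,0.033,0],
    [0,0.001,0.035,0],
    [0,0.001,0.036,0],
    [0,0.001,0.036,0],
  ],
)

```text
time_s: 12.62
eef_pos: [0.6591, 0.0017, 0.1751]
ee_rot: [[-0.144, 0.99, -0.0], [0.99, 0.144, 0.0], [0.0, -0.0, -1.0]]
wrist_force: [-0.3, 0.6, -2.9]
grip_width: 0.699
grip_force: 44.7
```

Call:
apply_moves(
  targets=[
    [0,0,0.001,0],
    [0,0,0.002,0],
    [0,0,0.003,0],
    [0,0,0.004,0],
    [0,0,0.004,0],
  ],
)

```text
time_s: 13.03
eef_pos: [0.6589, 0.0016, 0.1714]
ee_rot: [[-0.144, 0.99, -0.0], [0.99, 0.144, 0.0], [0.0, -0.0, -1.0]]
wrist_force: [-0.2, -0.5, -3.0]
grip_width: 0.695
grip_force: 44.7
```

Call:
apply_moves(
  targets=[
    [0,0,0.0005,0],
    [0,0,0.001,0],
    [0,0,0.0015,0],
    [0,0,0.002,0],
    [0,0,0.002,0],
  ],
)

```text
time_s: 13.45
eef_pos: [0.6592, 0.0016, 0.1705]
ee_rot: [[-0.144, 0.99, 0.001], [0.99, 0.144, -0.0], [-0.0, 0.001, -1.0]]
wrist_force: [-1.5, -0.2, 4.4]
grip_width: 0.7
grip_force: 44.7
```

Contact is made: the wrist force went from -3 to +4.4 N. Release and retreat.

Call:
apply_moves(
  targets=[
    [0,0,0,0],
    [0,0,0,0],
    [0,0,0,0],
    [0,0,0,0],
    [0,0,0,0],
  ],
  claw=0.0854,
)

```text
time_s: 13.87
eef_pos: [0.6591, 0.0016, 0.1693]
ee_rot: [[-0.144, 0.99, -0.0], [0.99, 0.144, 0.0], [0.0, -0.0, -1.0]]
wrist_force: [0.5, 0.7, 0.7]
grip_width: 1.002
grip_force: 0.0
```

Call:
apply_moves(
  targets=[
    [0,0,-0.008,0],
    [0,0,-0.025,0],
    [0,0,-0.045,0],
    [0,0,-0.07,0],
    [0,0,-0.095,0],
    [0,0,-0.12,0],
    [0,0,-0.12,0],
    [0,0,-0.12,0],
  ],
)

```text
time_s: 14.53
eef_pos: [0.6602, 0.0016, 0.2922]
ee_rot: [[-0.144, 0.99, 0.005], [0.99, 0.144, -0.0], [-0.001, 0.005, -1.0]]
wrist_force: [-0.5, -0.4, -0.4]
grip_width: 1.001
grip_force: 0.0
```

```bash
python3 - <<'E'
from m import *
for n in("scene","side"):
    c=camera(n);cv2.imwrite(f"pics/{n}4.png",c["image"]);P=cloud(c)
    p=sel(P,[.58,-.06,.185],[.74,.06,.2]);print(n,"rim",rect(p))
i=cv2.imread("pics/scene4.png")[120:300,200:440];j=cv2.imread("pics/side4.png")[120:300,200:440]
cv2.imwrite("pics/c4.png",cv2.resize(np.vstack([i,j]),None,fx=1.6,fy=1.6))
E
python3 brd.py | grep -v lips
```

```text
scene rim (array([6.609e+02, 6.000e-01]), array([59.7, 62.2]), np.float32(-42.8), 403, 190.9)
side rim (array([659.2,   0.8]), array([62.1, 63.1]), np.float32(-69.6), 182, 190.0)
scene (array([6.593e+02, 6.000e-01]), array([ 60.4, 202.6]), np.float32(-76.8), 1652, 107.7) tilt [-0.006 -0.     0.108]
side (array([657. ,   0.7]), array([ 61.3, 206.6]), np.float32(-77.3), 621, 107.3) tilt [0.005 0.003 0.107]
```

View pics/c4.png

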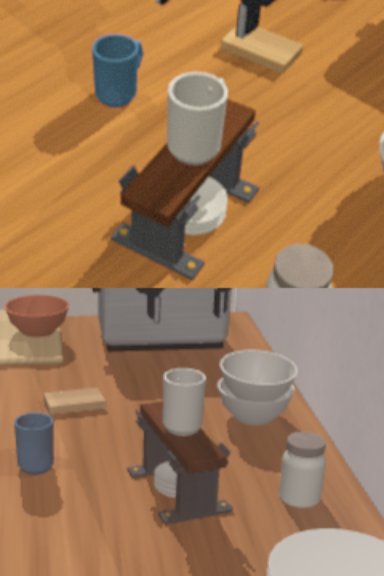

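Both views show the mug upright on the middle of the level board, and the gripper is clear of everything.

```bash
python3 -c "
from rig import close_job; print(close_job())"
```

```text
the job is handed in; nothing more can be done
None
```

The job is handed in: the final pictures show the walnut board flat between the lips of both brackets and the white mug upright about 2 mm from its middle, both set down gently and released, though no verdict came back.

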